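Shut the plate incubator and start it

TASK

Using only fingertip pushes, without slamming anything, push the incubator's tray, with the block lying in it, fully home, then push its door fully shut, and only then press the round start button on its roof right down and let go. Lift nothing: the block must ride along inside the tray's rims, and the other things on the bench and on the roof must stay where they stand.

Things in the scene. Friction and masses are not known exactly. Their poses are not given: they have to be found in the camera images.
- incubator: flat white benchtop plate incubator, fixed to the bench: 360 mm wide (its y), 280 mm deep (its x), roof 95 mm above the bench. Origin: middle of its front face, at bench level. Its x axis points into the machine (away from the front), y to its left seen from the robot, z up. Its front chamber opening spans y = -55 to +115 mm.
- tray (a joint): sliding tray of the incubator, m pulled out from its stop (0 = fully home, most 0.13); it slides along the incubator's x axis (pushing to +x closes it), friction about 1.5 N, stays where it is left
- tray_front (a point): centre of the outer face of the tray's upright front plate, moves with the tray. The plate is 150 mm wide, 12 mm thick and reaches from 12 to 72 mm above the bench (this point: 50 mm). Axes as the incubator's. With the tray home the face stands 10 mm proud of the incubator's front face.
- tray_nest (a point): centre of the sunk floor of the tray (its nest, 126 x 133 mm, 20 mm above the bench), in which the deep-well block lies between 9 mm high rims; moves with the tray; axes as the incubator's
- block_center (a point): centre (half-way up) of the loose white deep-well block, 86 x 128 x 44 mm, 80 to 200 g, that lies loose in the tray's nest, up to 20 mm nearer or farther than its middle; 22 mm above the nest floor
- door (a joint): side-hinged front door, angle open in rad (0 = shut against its stop, at most 1.9); its hinge is upright at the left (+y) side of the opening; it swings out towards the robot; friction about 0.1 N m, stays where it is left
- door_hinge (a point): point on the upright hinge line of the door, 48 mm above the bench, at x = -24 mm, y = +128 mm of the incubator. Its axes turn with the door: -y runs from the hinge along the door to its free edge, -x is the outward normal of the outer face (the face away from the chamber).
- door_mid (a point): middle of the door's outer face (100 mm from the hinge line along the door, 48 mm above the bench), moves with the door, axes as at door_hinge. The door panel is 12 mm thick, runs from 8 to 192 mm from the hinge line and from 8 to 88 mm above the bench. A slim upright bar handle stands 24 mm out from the panel's mid-plane near the free edge, 178 mm from the hinge.
- start (a joint): travel of the round push button, m (0 = up, 0.006 = fully down); sprung, 5 N presses it right down, it comes back up by itself
- start_top (a point): centre of the top of the round start button (30 mm across) that points up on the right front of the incubator's roof, 45 mm behind the front face and 125 mm right of its middle; pressed downward
- bottle: white plastic reagent bottle with a cap, 60 mm across and 115 mm tall, upright; near the right front corner of the incubator. Bystander. Origin: centre of its underside.
- jar: amber glass jar, 60 mm across, 75 mm tall; to the left of the incubator's open door. Bystander. Origin: centre of its underside.
- dishes: flat clear stack of dishes, 60 mm across, 34 mm tall, on the incubator's roof. Bystander. Origin: centre of its underside.
- tube_rack: blue tube rack, about 105 x 215 mm and 65 mm tall, with tubes standing up to 91 mm; to the right. Bystander. Origin: centre of its underside.
- tip_box: box of pipette tips, 85 x 125 mm, 63 mm tall; at the right, nearer the robot. Bystander. Origin: centre of its underside.
- beaker: glass beaker, 70 mm across, 90 mm tall; at the left. Bystander. Origin: centre of its underside.
- spatula: slim steel lab spatula, 170 mm long and up to 13 mm wide, lying flat on the bench at the left, near the robot. Bystander. Origin: middle of its length, at bench level.
Things that resemble listed ones, but are neither listed nor needed, are in the scene too. Leave any yellow look-alike of the part that bears block_center alone.

How it is judged:
By the outcome, as a careful person would: the job done as asked, in the order asked, and still so for the second after the job is handed in, with the robot touching nothing.
It also fails if it takes over 58 s, if anything falls off the work surface, if the arm or the gripper's body presses on something with over 40 N, if the wrist force passes 120 N, or if a joint passes its speed limit or range.

ROBOT

A 6-joint arm with a two-finger parallel gripper is mounted at the origin on the work surface. World frame = base frame: x ahead of the robot, y to its left, z up, the work surface at z = 0. Lengths are in mm, angles in rad, forces in N, time in s.
With the tool pointing down it reaches from about 350 to 975 mm from the base axis. Payload 7.1 kg.
Tool frame: the origin (TCP) lies between the finger pads; the fingertips stand 19 mm ahead of it and the grasp point (between the pads) is the TCP; y points along the fingers, z is the direction in which the jaws open and shut, and the axes are right-handed (so a half turn about y gives the same grasp; the last joint's range is limited). The gripper opens to 88 mm and grips with 3 to 60 N. Pads are 20 mm wide; open, the fingers measure 115 mm over their backs; the gripper's body (75 mm by 178 mm) begins 61 mm behind the grasp point.
Start: joints at [1.117, 0.423, 1.63, -0, 1.089, -0.019], TCP at [263.236, 566.844, 210.675] pointing down, gripper open.
Joint ranges: [-3, 3], [-0.9, 2.11], [0.09, 2.58], [-1.31, 4.45], [0.11, 2.69], [-2.54, 2.54]. Speed limits (rad/s): [2.39, 2.39, 3.01, 3.14, 3.14, 3.14].

INTERFACE

Orientations are given as a rotation vector (axis times angle).
In Python, from workcell import ctrl gives the robot as it stands.
- The arm moves only by the tool servo_tool, never from a script. Its argument "moves" is text: rows parted by semicolons, each of 6 numbers parted by spaces: the shift along the world's x, y, z in m, then the turn, a rotation vector about the world's x, y, z in degrees. A call has 1 to 8 rows; each row is the pose to reach, as a shift and turn from the pose commanded when the call began; what a row does not reach only later rows make up. A row lasts 1/8 s, in which the tool goes at most 62.5 mm and 10.7 degrees, less where a joint would pass 70% of its speed; a pose out of reach is approached as far as the arm can. A call with a gripper value outside its range is refused whole. "hand" is the closure in counts, from 0 (fully open) to 255 (shut), set as the call begins (left out, the last holds). The fingers move at their own pace and stop on an object; the grip force is fixed at half the most. Time passes only in rows, so rows that repeat a pose let the fingers close. It gives the time, the measured TCP pose, the force and the opening at its end, in the units of the state.
- ctrl.get_obs(): the state, without advancing time (a new reading comes with each control period).
- ctrl.get_image(name): name is "scene" or "top" or "wrist"; returns a dict with "pixels" (400x640x3 uint8, red, green, blue), "depth" (400x640 float32, mm along the optical axis (not along the pixel's ray), 0 where there is no reading), "vertical_fov" (degrees; the focal length in pixels is half the picture's height over the tangent of half this angle, whatever the lens; pixels are square), "cx", "cy" (the principal point, pixels), "k1" (the pictures are not rectified: a ray, as slopes to the right and down, at radius r is drawn at 1 + k1 r^2 times it, then the intrinsics apply), "xyz" and "attitude" of the camera in the world; the wrist camera has in their place "T_tool_cam" (4x4, takes a point from camera to tool coordinates, whose origin is the TCP and whose axes are the tool frame's). Camera axes: x right, y up, looking along -z (the intrinsics and any distortion apply to the point x, -y, -z); pixel columns grow to the right and rows downward; lengths in mm; the calibration is good to about 2 mm. A picture is of the moment at which its call begins: read the wrist's pose just before it.
- ctrl.close_job(): hands the job in, once; it reports no verdict.
The state is a dict: "t": time; "qpos": joint angles; "qvel": joint speeds; "joint_torque": joint torques, N m; "ee_pos": TCP position; "orientation": TCP orientation; "ft_force": force on the tool from outside, world axes, zero at the start; "moment": the same for the moment, N m; "width": finger opening in mm.
Only numpy, scipy, OpenCV 4.12 (cv2) and the standard library are available. Lean on these libraries where they do the work, as an engineer would, in place of code of your own. Each camera call takes 0.05 s, during which the arm holds its last target.

## Working session

There is one attempt and no reset: what is moved stays moved. The work goes in short steps, Python scripts to look and compute and a tool call to move; the robot and the scene stay as the last step left them, time stands still between calls to the robot, and variables do not carry over. Pictures are saved under pics/ and viewed, and the job is handed in when it is done.

Besides the shell and the picture viewer there is one more tool, called after "Call:" as name(argument=value, ...) on one line, values as JSON. servo_tool: Moves the arm, as the interface text tells. Its arguments: {"type":"object","properties":{"moves":{"type":"string"},"hand":{"type":"number"}},"required":["moves"]}

```bash
mkdir -p pics; ls
cat > h.py <<'E'
import numpy as np, cv2
from scipy.spatial.transform import Rotation as R
from workcell import ctrl
def save(n,fn):
    im=ctrl.get_image(n); cv2.imwrite('pics/'+fn+'.png',im['pixels'][:,:,::-1])
    import pickle; pickle.dump(im,open('pics/'+fn+'.pkl','wb')); return im
def load(fn):
    import pickle; return pickle.load(open('pics/'+fn+'.pkl','rb'))
def att(a):
    a=np.array(a,float)
    return a if a.shape==(3,3) else (R.from_rotvec(a).as_matrix() if a.size==3 else None)
def K(im):
    f=200/np.tan(np.radians(im['vertical_fov'])/2)
    return np.array([[f,0,im['cx']],[0,f,im['cy']],[0,0,1.]]),np.array([im['k1'],0,0,0,0.])
def world(im,u,v,z=None):
    """z None: use depth ; else intersect plane z"""
    k,d=K(im); p=cv2.undistortPoints(np.array([[[u,v]]],float),k,d)[0,0]
    ray=np.array([p[0],-p[1],-1.]); Rm=att(im['attitude']); c=np.array(im['xyz'])
    w=Rm@ray
    if z is None:
        D=im['depth'][int(round(v)),int(round(u))]
        return c+w*D
    return c+w*(z-c[2])/w[2]
def proj(im,P):
    k,d=K(im); q=att(im['attitude']).T@(np.array(P,float)-im['xyz'])
    return cv2.projectPoints(np.array([[q[0],-q[1],-q[2]]]),np.zeros(3),np.zeros(3),k,d)[0][0,0]
def crop(fn,x0,y0,x1,y1,s,out):
    a=cv2.imread('pics/'+fn+'.png')[y0:y1,x0:x1]; cv2.imwrite('pics/'+out+'.png',cv2.resize(a,None,fx=s,fy=s,interpolation=cv2.INTER_CUBIC))
E
python3 - <<'E'
from h import *
for n in ['scene','top','wrist']:
    im=save(n,n+'0'); print({k:v for k,v in im.items() if k not in('pixels','depth')})
print(ctrl.get_obs())
E
```

```text
pics
{'vertical_fov': 53.23169354165273, 'cx': 322.6682761932389, 'cy': 203.5442406970417, 'k1': -0.06717675011463586, 'xyz': array([1236.66704273, -182.92021437,  869.59784593]), 'attitude': array([0.66423566, 0.5091538 , 1.25250794])}
{'vertical_fov': 53.9870628995705, 'cx': 318.2991436141323, 'cy': 198.21972221514812, 'k1': -0.07528068317100998, 'xyz': array([ 249.38848572,    8.6376896 , 1186.01472323]), 'attitude': array([ 0.18062292, -0.1584353 , -1.44357373])}
{'vertical_fov': 68.50576141099958, 'cx': 320.00624153659624, 'cy': 198.3027529309004, 'k1': 0.007677695522112291, 'T_tool_cam': array([[-4.53425993e-04, -9.55402789e-01, -2.95305444e-01,
        -8.20645336e+01],
       [-3.93765299e-04,  2.95305622e-01, -9.55402760e-01,
        -1.74242763e+02],
       [ 9.99999820e-01, -3.16923409e-04, -5.10103710e-04,
        -5.57982776e-01],
       [ 0.00000000e+00,  0.00000000e+00,  0.00000000e+00,
         1.00000000e+00]])}
{'t': 0.15, 'qpos': array([ 1.11700279e+00,  4.23691857e-01,  1.63047838e+00,  1.41007297e-05,
        1.08859863e+00, -1.90059878e-02]), 'qvel': array([ 2.14074647e-05, -1.03271650e-03, -3.79051660e-03, -1.63869987e-03,
        1.84968488e-03, -1.13093349e-03]), 'joint_torque': array([ 1.85037729e-04, -5.44990647e+01, -2.73919022e+01,  6.44525746e-02,
        2.05640425e-02, -5.57218732e-05]), 'ee_pos': array([263.0480818 , 566.4723047 , 210.07786841]), 'orientation': array([-1.54490956,  0.34128002, -0.34082523]), 'ft_force': array([-0.76361196, -0.49168478, -0.60447965]), 'moment': array([ 0.02112464,  0.01612737, -0.00165103]), 'width': 87.92278478023967}
```

View pics/scene0.png

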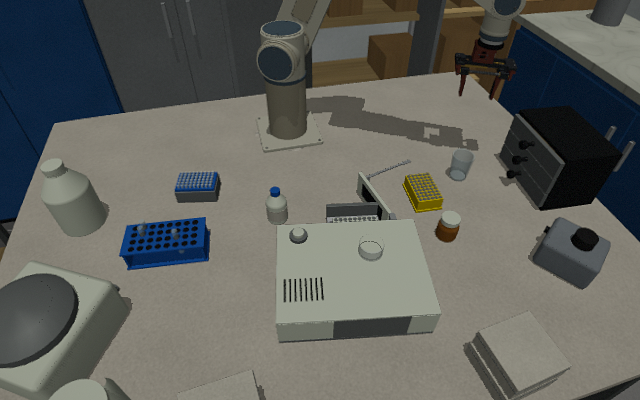

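View pics/top0.png

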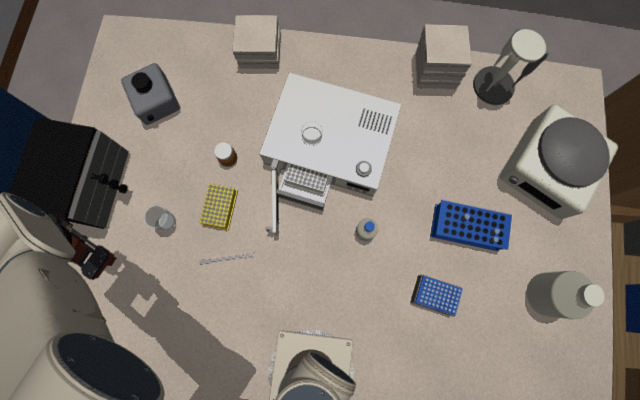

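View pics/wrist0.png

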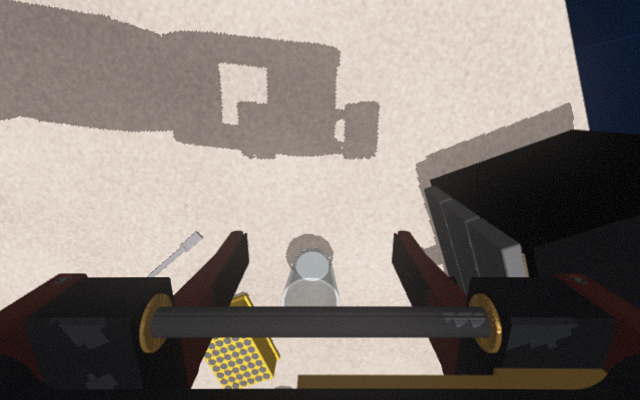

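The scene shows the incubator (top view, centre about 333,130) with its door at about 90° and the tray pulled out at (303,187). Candidates for the block are the white one in the tray, top (306,178), and the yellow look-alike at (219,207), plus the blue tip box at (438,295). The white one is the block. Candidates for the button are the knob at top (364,168) and the dishes at (312,132). I'll check both in close crops.

Run:
```python
from h import *
crop('top0',250,60,410,260,4,'c1'); a=cv2.imread('pics/c1.png'); cv2.imwrite('pics/c1.png',cv2.resize(a,(480,600)))
crop('scene0',260,160,450,345,3,'c2')
```

```text
(no output)
```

View pics/c1.png

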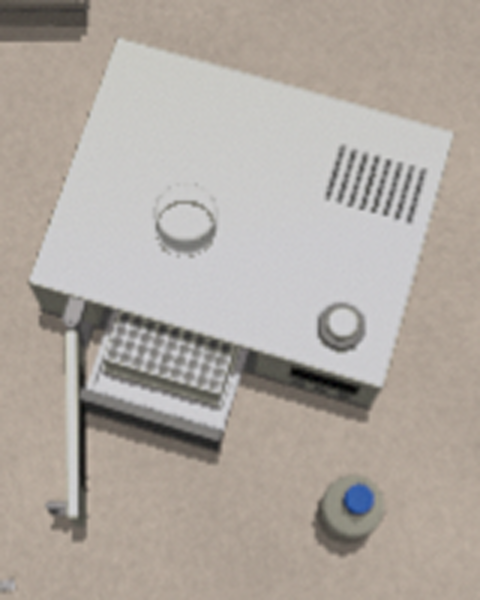

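View pics/c2.png

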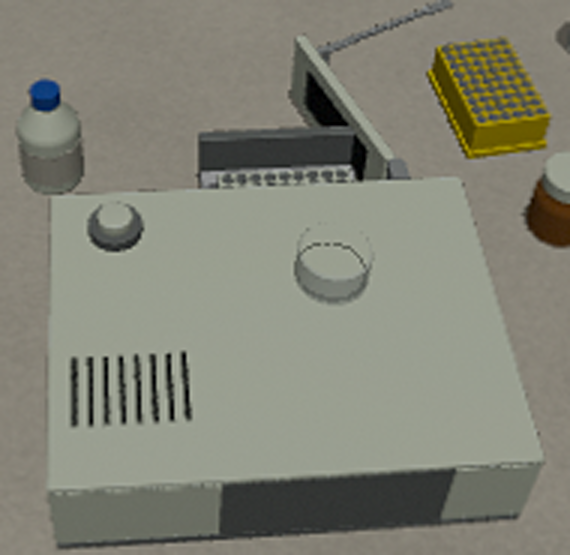

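Run:
```python
from h import *
im=load('top0'); g=lambda x,y,z=None: world(im,250+x/3,60+y/3,z)
C=[g(*p,95) for p in [(119,38),(453,132),(32,283),(381,385)]]
for c in C: print(c.round(1))
bl,br,fl,fr=C
print([np.linalg.norm(a-b).round(1) for a,b in[(bl,br),(fl,fr),(bl,fl),(br,fr)]])
# fit
L=np.array([[280,180],[280,-180],[0,180],[0,-180]],float); W=np.array(C)[:,:2]
Lc=L-L.mean(0);Wc=W-W.mean(0); th=np.arctan2((Lc[:,0]*Wc[:,1]-Lc[:,1]*Wc[:,0]).sum(),(Lc*Wc).sum())
Rm=np.array([[np.cos(th),-np.sin(th)],[np.sin(th),np.cos(th)]]); o=W.mean(0)-Rm@L.mean(0)
print('yaw',th,np.degrees(th),'origin',o, 'res',(W-(L@Rm.T+o)).round(1).tolist())
loc=lambda P:np.append(Rm.T@(P[:2]-o),P[2]).round(1)
print('roof depth',g(250,150), )
for n,p,z in [('btn',(343,322),104),('btn d',(343,322),None),('trayFL',(87,394),72),('trayFR',(218,438),72),('doorfree',(73,515),88),('doorhinge',(72,325),88),('handle',(52,506),88),('bottle cap',(359,499),115),('dish',(187,222),129),('dish low',(186,240),95)]:
    P=g(*p,z); print(n,P.round(1),loc(P))
im2=load('scene0')
for n,p,z in [('s btn',(115,214),104),('s btn d',(115,214),None),('s FL',(464,180),95),('s FR',(52,196),95),('tray L',(355,130),72),('trayR',(199,134),72),('door free',(299,38),88),('bottlecap',(45,88),115),('blk corner?',(208,168),64)]:
    P=world(im2,260+p[0]/3,160+p[1]/3,z); print(n,P.round(1),loc(P))
np.save('fit.npy',[*o,th])
```

```text
[875.7 175.2  95. ]
[ 812.1 -174.4   95. ]
[601.6 222.7  95. ]
[ 540.4 -124.4   95. ]
[np.float64(355.4), np.float64(352.4), np.float64(278.1), np.float64(276.3)]
yaw -0.17705103688709514 -10.144277172045609 origin [569.64236526  49.43903986] res [[-1.3, -2.1], [-1.4, 2.7], [0.3, -4.0], [2.4, 3.4]]
roof depth [766.28430444  27.14341261  96.09489801]
btn [595.6 -81.6 104. ] [  48.7 -124.4  104. ]
btn d [592.  -80.6 115.5] [  44.9 -124.1  115.5]
trayFL [503.  156.3  72. ] [-84.5  93.5  72. ]
trayFR [475.   24.5  72. ] [-88.8 -41.2  72. ]
doorfree [382.1 150.7  88. ] [-202.5   66.6   88. ]
doorhinge [566.  178.6  88. ] [-26.4 126.5  88. ]
handle [388.1 171.6  88. ] [-200.2   88.2   88. ]
bottle cap [ 425.1 -111.4  115. ] [-114.  -183.8  115. ]
dish [669.1  78.1 129. ] [ 92.8  45.7 129. ]
dish low [663.7  78.9  95. ] [87.4 45.6 95. ]
s btn [585.1 -76.2 104. ] [  37.3 -120.9  104. ]
s btn d [595.3 -77.9 116. ] [  47.7 -120.8  116. ]
s FL [613.2 230.3  95. ] [ 11.  185.7  95. ]
s FR [ 544.3 -123.5   95. ] [   5.5 -174.7   95. ]
tray L [510.6 168.2  72. ] [-79.  106.5  72. ]
trayR [480.4  24.6  72. ] [-83.4 -40.2  72. ]
door free [389.9 150.9  88. ] [-194.8   68.2   88. ]
bottlecap [ 429.8 -109.   115. ] [-109.7 -180.6  115. ]
blk corner? [517.2  23.6  64. ] [-47.1 -34.7  64. ]
```

Run:
```python
from h import *
o=ctrl.get_obs(); T=R.from_rotvec(o['orientation']).as_matrix(); print('tool axes cols\n',T.round(3)); 
x,y,th=np.load('fit.npy'); c,s=np.cos(th),np.sin(th); print('inc x',c,s)
l2w=lambda a,b:(x+c*a-s*b, y+s*a+c*b)
print('jaw yaw deg',np.degrees(np.arctan2(T[1,2],T[0,2])),'want',np.degrees(th)+90)
print('prepush',l2w(-125,30),'door contact',l2w(-164,107))
im=load('top0')
for n,p,z in [('jar',(223,149),75),('yel a',(207,184),50),('yel b',(238,190),50),('yel c',(230,228),50),('yel d',(202,223),50),('spat',(253,254),0)]:
    P=world(im,*p,z); D=world(im,*p); d=P[:2]-[x,y]; print(n,P.round(0),D.round(0),'loc',round(c*d[0]+s*d[1]),round(-s*d[0]+c*d[1]))
# depth points of door top and tray in local frame
for fn in ['top0','scene0']:
    im=load(fn); pts=[]
    v,u=np.mgrid[0:400,0:640]; k,dd=K(im)
    q=cv2.undistortPoints(np.stack([u.ravel(),v.ravel()],1)[:,None].astype(float),k,dd)[:,0]
    D=im['depth'].ravel(); P=(np.c_[q[:,0],-q[:,1],-np.ones(len(q))]*D[:,None])@att(im['attitude']).T+im['xyz']
    dx=P[:,0]-x;dy=P[:,1]-y; L=np.c_[c*dx+s*dy,-s*dx+c*dy,P[:,2]]
    m=(D>0)&(L[:,0]>-230)&(L[:,0]<-35)&(L[:,1]>-60)&(L[:,1]<140)
    d=L[m&(L[:,2]>80)&(L[:,2]<100)]; print(fn,'door top',len(d),d.min(0),d.max(0)); 
    dc=d[(d[:,0]<-50)]; 
    if len(dc)>10: f=np.polyfit(dc[:,0],dc[:,1],1); print('door line',f,'angle open',np.degrees(np.arctan2(1,f[0])), 'y at -24',np.polyval(f,-24))
    t=L[m&(L[:,2]>66)&(L[:,2]<78)&(L[:,0]<-50)&(L[:,1]<85)]; print('tray top',len(t)); 
    if len(t): print(np.percentile(t,[2,50,98],axis=0).round(1))
    r=L[(D>0)&(abs(L[:,2]-95)<6)&(L[:,0]>-30)&(L[:,0]<310)&(abs(L[:,1])<210)]; print('roof',np.percentile(r,[.3,50,99.7],axis=0).round(1))
    b=L[(D>0)&(L[:,2]>106)&(abs(L[:,0]-45)<30)&(abs(L[:,1]+125)<30)]; print('btn',len(b),np.percentile(b,[2,50,98],axis=0).round(1) if len(b) else '')
```

```text
tool axes cols
 [[ 0.907 -0.001  0.421]
 [-0.421 -0.001  0.907]
 [-0.    -1.    -0.001]]
inc x 0.9843673656931629 -0.1761274804177447
jaw yaw deg 65.08813441817044 want 79.8557228279544
prepush (np.float64(451.8802689644396), np.float64(100.98599587938944)) door contact (np.float64(427.05175769457253), np.float64(183.65125477405502))
jar [611. 342.  75.] [611. 342.  75.] loc -10 295
yel a [504. 378.  50.] [516. 395.  -1.] loc -122 312
yel b [497. 282.  50.] [508. 293.   2.] loc -112 216
yel c [381. 286.  50.] [388. 300.  -4.] loc -227 200
yel d [386. 371.  50.] [387. 374.  42.] loc -238 285
spat [318. 216.   0.] [318. 216.   3.] loc -277 120
top0 door top 250 [-205.04358452   63.69359287   80.10315593] [-35.68646694 129.05919776  93.23294281]
door line [  0.34092093 137.61133661] angle open 71.17468253331839 y at -24 129.42923440598287
tray top 197
[[-201.1  -39.2   66.5]
 [ -86.    26.3   70.9]
 [ -79.3   83.5   75.3]]
roof [[  -0.8 -176.6   89.2]
 [ 137.5    1.    94. ]
 [ 280.5  181.    99.8]]
btn 123 [[  25.1 -141.3  106.1]
 [  43.2 -124.2  113.8]
 [  61.5 -107.3  118.9]]
scene0 door top 224 [-200.71820191   64.03763646   80.03005986] [-35.35059796 130.60022822  91.01042411]
door line [  0.34057661 135.35231371] angle open 71.19235811475292 y at -24 127.17847511137845
tray top 222
[[-189.8  -38.7   66.4]
 [ -81.5   34.5   70.9]
 [ -75.1   83.4   77.5]]
roof [[   2.4 -177.1   89.9]
 [ 168.4   -0.7   94.5]
 [ 283.2  180.8   98.8]]
btn 161 [[  34.2 -142.   106.2]
 [  53.6 -122.1  113.8]
 [  68.5 -104.   119. ]]
```

Call:
servo_tool(moves="0.01 -0.025 0 0 0 2; 0.03 -0.075 0 0 0 4; 0.05 -0.125 0 0 0 6; 0.07 -0.175 0 0 0 8; 0.09 -0.225 0 0 0 10; 0.11 -0.275 0 0 0 12; 0.13 -0.325 0 0 0 14; 0.15 -0.375 0 0 0 14.8", hand=255)

```text
t: 1.15
ee_pos: [413.6, 190.2, 210.7]
orientation: [-1.566, 0.138, -0.138]
ft_force: [0.3, 1.2, 0.1]
width: 11.5
```

Call:
servo_tool(moves="0.02 -0.05 0 0 0 0; 0.03 -0.075 0 0 0 0; 0.038 -0.092 0 0 0 0; 0.038 -0.095 0 0 0 0; 0.038 -0.095 0 0 0 0")

```text
t: 1.78
ee_pos: [450.9, 97.1, 210.6]
orientation: [-1.566, 0.139, -0.138]
ft_force: [-0.1, -0.0, 0.4]
width: 0.7
```

```bash
cat >> h.py <<'E'
X0,Y0,TH=np.load('fit.npy'); C_,S_=np.cos(TH),np.sin(TH)
def l2w(a,b): return np.array([X0+C_*a-S_*b, Y0+S_*a+C_*b])
def w2l(P): dx,dy=P[0]-X0,P[1]-Y0; return np.array([C_*dx+S_*dy,-S_*dx+C_*dy,*P[2:]])
def wcam(im,o):
    T=np.eye(4);T[:3,:3]=R.from_rotvec(o['orientation']).as_matrix();T[:3,3]=o['ee_pos'];M=T@im['T_tool_cam']
    im['attitude']=M[:3,:3];im['xyz']=M[:3,3]; return im
E
python3 - <<'E'
from h import *
o=ctrl.get_obs(); print(o['t'],o['ee_pos'],w2l(o['ee_pos']),o['ft_force'],o['width'])
T=R.from_rotvec(o['orientation']).as_matrix();print(T.round(3), np.degrees(np.arctan2(T[1,2],T[0,2])))
save('wrist','w1');save('top','t1')
E
```

```text
1.775 [450.87770484  97.05768561 210.55199868] [-125.29500802   25.95652047  210.55199868] [-0.06399845 -0.00076015  0.42407476] 0.6678909651339587
[[ 0.984 -0.     0.176]
 [-0.176  0.     0.984]
 [-0.    -1.     0.   ]] 79.868768105566
```

View pics/w1.png

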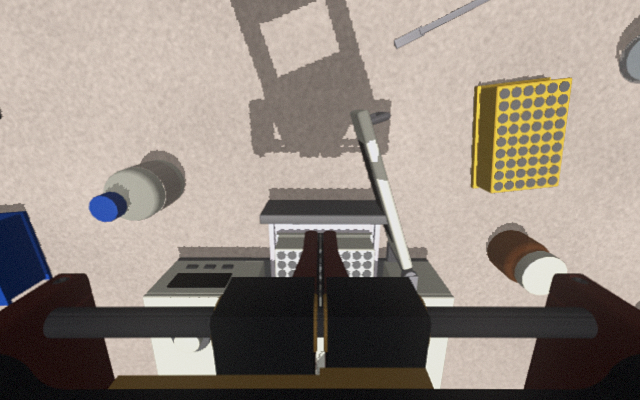

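View pics/t1.png

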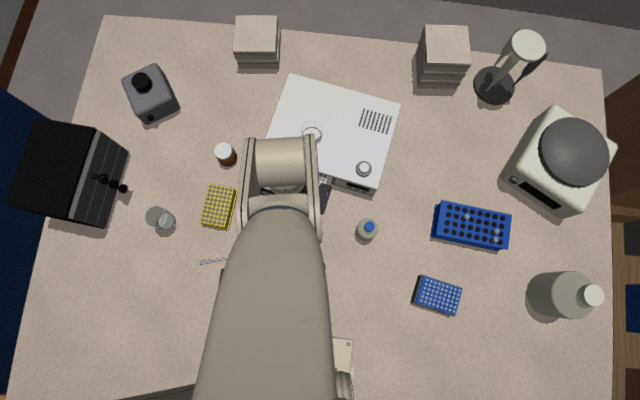

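Run:
```python
from h import *
o=ctrl.get_obs(); im=wcam(load('w1'),o)
crop('w1',240,90,440,300,3,'c3')
for n,p,z in [('plate outer R',(266,201),72),('plate outer L',(380,202),72),('mid',(318,201),72),('mid d',(318,203),None)]:
    P=world(im,*p,z); print(n,w2l(P).round(1))
```

```text
plate outer R [-107.6  -34.2   72. ]
plate outer L [-106.6   93.3   72. ]
mid [-107.7   24.    72. ]
mid d [-91.3  23.7  29.1]
```

View pics/c3.png

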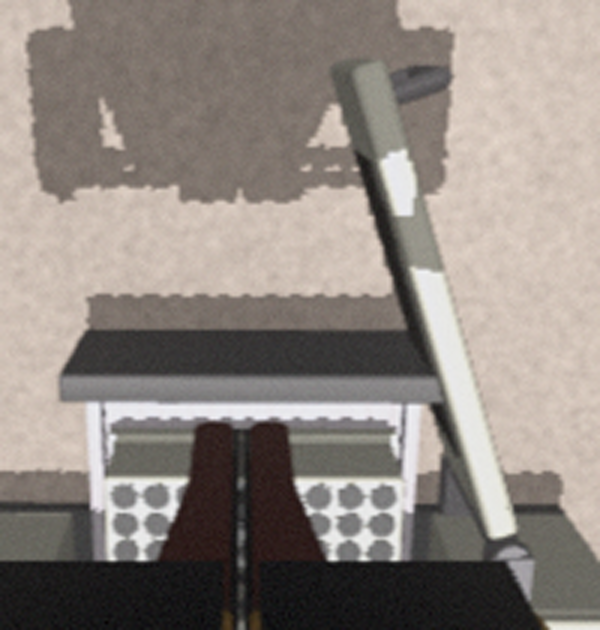

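Run:
```python
from h import *
o=ctrl.get_obs(); im=wcam(load('w1'),o)
for n,p,z in [('plate outer R',(260.7,215),72),('plate outer L',(386.7,215),72),('mid',(318,215),72),('mid d',(318,217),None)]:
    P=world(im,*p,z); print(n,w2l(P).round(1))
```

```text
plate outer R [-90.9 -41.1  72. ]
plate outer L [-91.1 101.9  72. ]
mid [-91.   23.9  72. ]
mid d [-88.5  23.9  71.7]
```

Call:
servo_tool(moves="0 0 -0.02 0 0 0; 0 0 -0.05 0 0 0; 0 0 -0.08 0 0 0; 0 0 -0.11 0 0 0; 0 0 -0.135 0 0 0; 0 0 -0.152 0 0 0; 0 0 -0.152 0 0 0")

```text
t: 2.75
ee_pos: [450.1, 97.3, 57.7]
orientation: [-1.567, 0.14, -0.136]
ft_force: [-0.4, 0.1, 0.3]
width: 0.5
```

Call:
servo_tool(moves="0.005 -0.001 0 0 0 0; 0.01 -0.0018 0 0 0 0; 0.015 -0.0027 0 0 0 0; 0.019 -0.0034 0 0 0 0; 0.022 -0.0039 0 0 0 0; 0.025 -0.0045 0 0 0 0; 0.028 -0.005 0 0 0 0; 0.032 -0.0057 0 0 0 0")

```text
t: 3.75
ee_pos: [483.0, 91.0, 58.6]
orientation: [-1.567, 0.139, -0.138]
ft_force: [-2.3, 0.7, 1.0]
width: 0.6
```

Call:
servo_tool(moves="0.004 -0.0007 0 0 0 0; 0.009 -0.0016 0 0 0 0; 0.014 -0.0025 0 0 0 0; 0.019 -0.0034 0 0 0 0; 0.024 -0.0043 0 0 0 0; 0.029 -0.0052 0 0 0 0; 0.034 -0.006 0 0 0 0; 0.039 -0.007 0 0 0 0")

```text
t: 4.75
ee_pos: [522.6, 84.1, 58.6]
orientation: [-1.566, 0.139, -0.139]
ft_force: [-1.5, -0.5, -0.4]
width: 0.4
```

Run:
```python
from h import *
o=ctrl.get_obs(); print(w2l(o['ee_pos']),o['ft_force']); save('wrist','w2');
```

```text
[-52.43729518  25.82153535  58.64945957] [-1.48232904 -0.54683783 -0.374985  ]
```

View pics/w2.png

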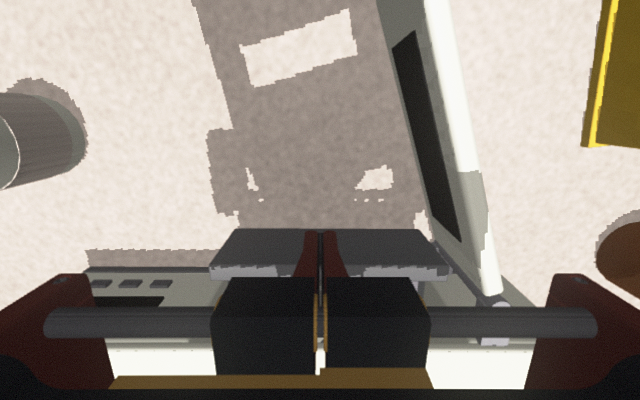

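Call:
servo_tool(moves="0.005 -0.0009 0 0 0 0; 0.01 -0.0018 0 0 0 0; 0.014 -0.0025 0 0 0 0; 0.018 -0.0032 0 0 0 0; 0.021 -0.0037 0 0 0 0; 0.024 -0.0043 0 0 0 0; 0.026 -0.0046 0 0 0 0; 0.028 -0.005 0 0 0 0")

```text
t: 5.8
ee_pos: [550.3, 79.2, 58.7]
orientation: [-1.566, 0.139, -0.139]
ft_force: [-0.9, 0.5, 1.2]
width: 0.0
```

Call:
servo_tool(moves="0.002 -0.0004 0 0 0 0; 0.004 -0.0007 0 0 0 0; 0.006 -0.001 0 0 0 0; 0.008 -0.0014 0 0 0 0")

```text
t: 6.3
ee_pos: [554.7, 78.2, 58.3]
orientation: [-1.567, 0.145, -0.133]
ft_force: [-15.0, 6.2, 12.5]
width: 0.4
```

Run:
```python
from h import *
o=ctrl.get_obs(); print(w2l(o['ee_pos']),o['ft_force']); save('wrist','w3');
```

```text
[-19.80168341  25.65270612  58.28467605] [-15.04558866   6.24418623  12.50408403]
```

Call:
servo_tool(moves="-0.003 0.0005 0 0 0 0; -0.008 0.0014 0 0 0 0; -0.02 0.0035 0 0 0 0; -0.035 0.006 0 0 0 0; -0.05 0.009 0 0 0 0; -0.06 0.011 0 0 0 0; -0.06 0.011 0 0 0 0")

```text
t: 7.22
ee_pos: [497.4, 88.9, 58.7]
orientation: [-1.566, 0.138, -0.138]
ft_force: [0.2, -0.0, 0.4]
width: 0.7
```

Run:
```python
from h import *
o=ctrl.get_obs(); print(w2l(o['ee_pos']),o['ft_force']); save('wrist','w4');
```

```text
[-78.09987053  26.14425551  58.73195121] [ 0.2055111  -0.01820981  0.38621949]
```

View pics/w3.png

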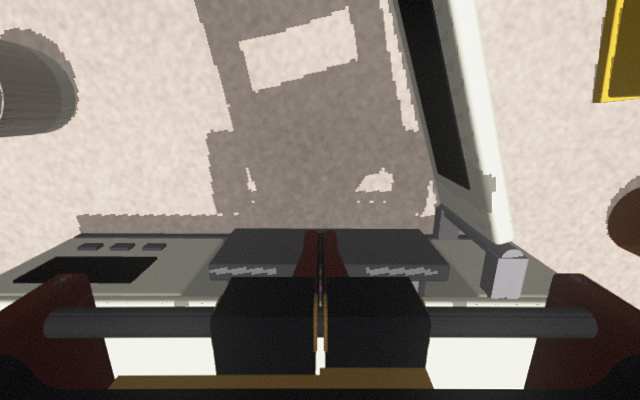

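View pics/w4.png

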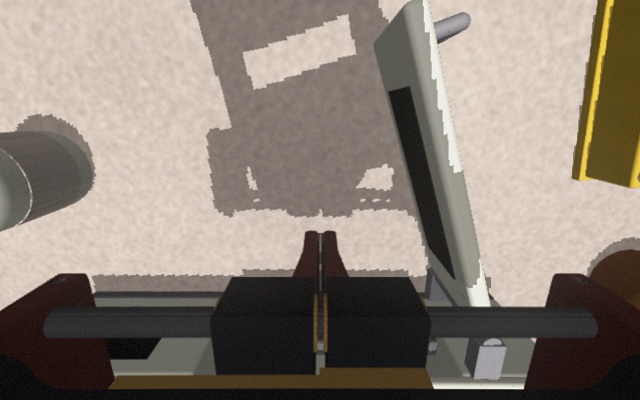

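Call:
servo_tool(moves="0 0 0.03 0 0 0; 0 0 0.07 0 0 0; -0.02 0 0.11 0 0 0; -0.04 0 0.15 0 0 0; -0.04 0 0.15 0 0 0")

```text
t: 7.9
ee_pos: [459.7, 89.0, 211.6]
orientation: [-1.565, 0.134, -0.143]
ft_force: [-0.3, -0.5, 0.3]
width: 0.2
```

Run:
```python
from h import *
o=ctrl.get_obs(); print(o['t'],o['ee_pos'],w2l(o['ee_pos']),o['ft_force']); save('wrist','w5')
d=lambda t,r,n: np.array([-24-r*np.sin(t)-n*np.cos(t),128-r*np.cos(t)+n*np.sin(t)])
p=d(1.242,130,6+17+15); print('pre',p,l2w(*p)); b=None
for t in np.radians([71.2,60,50,40,30,20,10,5,2,0,-2]):
    p=d(t,130,6+9.5*np.cos(t)+13.5*np.sin(t)); print(np.degrees(t).round(),p.round(1),l2w(*p).round(1))
```

```text
7.9 [459.69935161  89.02150906 211.57928554] [-115.19587529   19.59970496  211.57928554] [-0.32645686 -0.49496517  0.31484517]
pre [-159.30647559  121.98687575] [434.31151062 197.57718754]
71.0 [-154.1  106.8] [436.8 181.7]
60.0 [-147.8   82.4] [438.7 156.6]
50.0 [-138.    61.6] [444.6 134.4]
40.0 [-124.4   42.5] [454.7 113.2]
30.0 [-107.2   25.9] [468.7  93.8]
20.0 [-86.8  12.5] [486.4  77.1]
10.0 [-64.   3.] [507.2  63.7]
5.0 [-51.9  -0.1] [518.5  58.5]
2.0 [-44.5  -1.4] [525.6  55.9]
0.0 [-39.5  -2. ] [530.4  54.4]
-2.0 [-34.5  -2.4] [535.3  53.1]
```

View pics/w5.png

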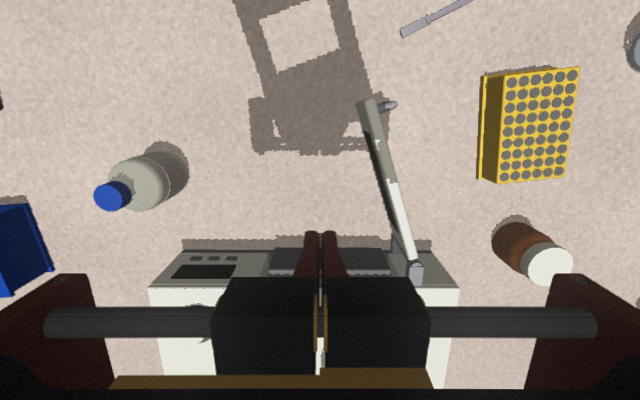

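The tray plate at (285,262) and (370,262) stands just proud of the front, and the door is unmoved. I'll measure the plate's protrusion.

Run:
```python
from h import *
o=ctrl.get_obs(); im=wcam(load('w5'),o)
crop('w5',140,230,460,310,2.5,'c5')
for u in(285,360):
  for v in range(244,284,3): print(u,v,w2l(world(im,u,v)).round(1))
```

```text
285 244 [ -8.5 -31.   -1.3]
285 247 [ -4.2 -31.   -0.2]
285 250 [-10.3 -28.4  20.9]
285 253 [-10.5 -27.4  29.9]
285 256 [-10.1 -26.6  37.4]
285 259 [-10.  -25.7  45.1]
285 262 [ -9.7 -24.9  52.3]
285 265 [-10.5 -23.9  60.9]
285 268 [-10.8 -23.1  68.5]
285 271 [ -7.7 -23.   70.3]
285 274 [ -3.7 -23.1  70.5]
285 277 [-149.7    8.5  307.2]
285 280 [-149.9    8.8  309.2]
285 283 [-150.3    9.   311.4]
360 244 [-8.7 77.3 -0.8]
360 247 [-4.3 77.4 -0.1]
360 250 [-9.8 74.6 19.7]
360 253 [-9.8 73.4 28.5]
360 256 [-9.9 72.3 36.9]
360 259 [-10.6  71.   46.2]
360 262 [-10.5  70.1  53.6]
360 265 [-10.2  69.2  60.4]
360 268 [-9.8 68.3 66.9]
360 271 [-7.9 67.9 70.6]
360 274 [-4.  68.1 70.9]
360 277 [-149.7   30.9  307.2]
360 280 [-150.    30.6  309.4]
360 283 [-149.2   30.6  309.7]
```

View pics/c5.png

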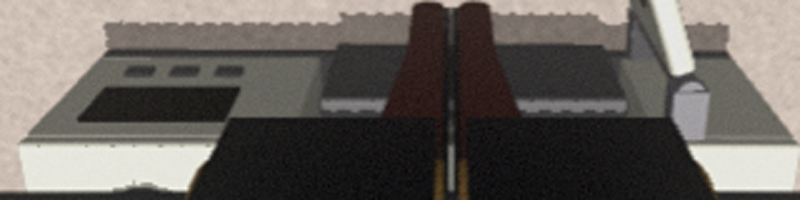

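Call:
servo_tool(moves="-0.005 0.03 0 0 0 0; -0.015 0.07 0 0 0 0; -0.025 0.1 0 0 0 0; -0.026 0.109 0 0 0 0; -0.026 0.109 0 0 0 0")

```text
t: 8.57
ee_pos: [432.4, 197.7, 207.8]
orientation: [-1.567, 0.138, -0.137]
ft_force: [0.0, -0.0, 0.4]
width: 0.4
```

Call:
servo_tool(moves="0 0 -0.02 0 0 0; 0 0 -0.05 0 0 0; 0 0 -0.08 0 0 0; 0 0 -0.11 0 0 0; 0 0 -0.135 0 0 0; 0 0 -0.147 0 0 0; 0 0 -0.147 0 0 0")

```text
t: 9.45
ee_pos: [432.1, 197.0, 61.1]
orientation: [-1.567, 0.14, -0.138]
ft_force: [1.0, 0.0, 0.1]
width: 0.2
```

Call:
servo_tool(moves="0.001 -0.004 0 0 0 0; 0.003 -0.008 0 0 0 0; 0.004 -0.012 0 0 0 0; 0.005 -0.016 0 0 0 0; 0.0055 -0.021 0 0 0 0; 0.006 -0.026 0 0 0 0; 0.0065 -0.031 0 0 0 0; 0.007 -0.036 0 0 0 0")

```text
t: 10.45
ee_pos: [439.3, 161.5, 61.7]
orientation: [-1.566, 0.139, -0.139]
ft_force: [-0.4, 1.4, 0.2]
width: 0.4
```

Run:
```python
from h import *
o=ctrl.get_obs(); print(o['ft_force']); save('wrist','w6')
```

```text
[-0.42207789  1.43718907  0.15589994]
```

View pics/w6.png

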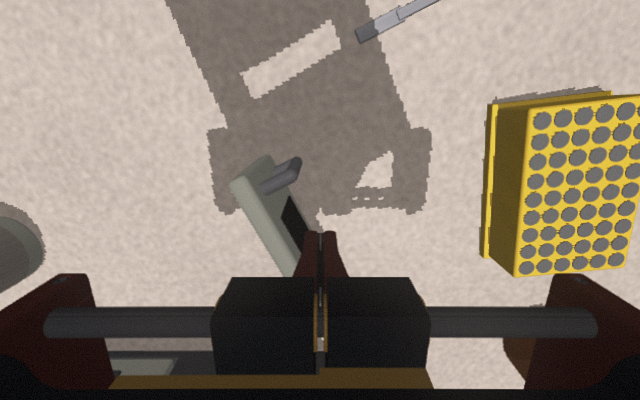

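The finger pushes the door's outer face between the hinge and the handle (280,175), and the door is swinging. I'll continue.

Call:
servo_tool(moves="0.001 -0.006 0 0 0 0; 0.002 -0.012 0 0 0 0; 0.0035 -0.018 0 0 0 0; 0.005 -0.024 0 0 0 0; 0.0075 -0.03 0 0 0 0; 0.01 -0.036 0 0 0 0; 0.013 -0.042 0 0 0 0; 0.016 -0.048 0 0 0 0")

```text
t: 11.5
ee_pos: [455.4, 113.3, 61.7]
orientation: [-1.566, 0.139, -0.139]
ft_force: [0.1, 1.8, 0.4]
width: 0.4
```

Call:
servo_tool(moves="0.0035 -0.005 0 0 0 0; 0.007 -0.01 0 0 0 0; 0.0105 -0.015 0 0 0 0; 0.014 -0.0195 0 0 0 0; 0.0185 -0.0235 0 0 0 0; 0.023 -0.0275 0 0 0 0; 0.0275 -0.0315 0 0 0 0; 0.032 -0.036 0 0 0 0")

```text
t: 12.5
ee_pos: [487.5, 77.5, 61.7]
orientation: [-1.566, 0.139, -0.138]
ft_force: [-1.0, 1.0, 0.9]
width: 0.4
```

Run:
```python
from h import *
o=ctrl.get_obs(); print(o['ft_force'],o['ee_pos'],w2l(o['ee_pos'])); save('wrist','w7')
```

```text
[-0.98824971  0.9866396   0.90551996] [487.50835938  77.50622228  61.65573975] [-85.79343713  13.16236291  61.65573975]
```

View pics/w7.png

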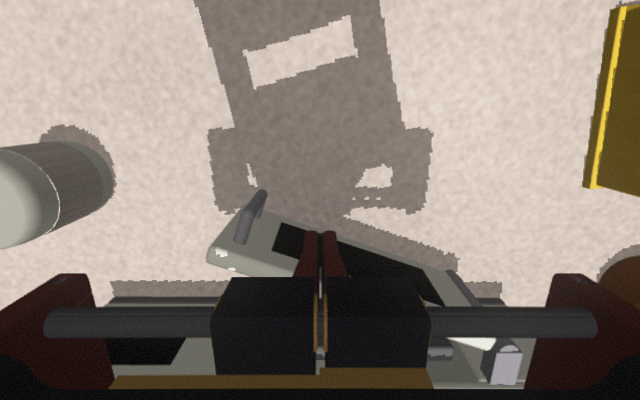

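Call:
servo_tool(moves="0.004 -0.003 0 0 0 0; 0.008 -0.006 0 0 0 0; 0.012 -0.009 0 0 0 0; 0.016 -0.0115 0 0 0 0; 0.02 -0.014 0 0 0 0; 0.024 -0.0155 0 0 0 0; 0.028 -0.0175 0 0 0 0; 0.032 -0.0195 0 0 0 0")

```text
t: 13.55
ee_pos: [519.5, 58.1, 61.7]
orientation: [-1.566, 0.139, -0.139]
ft_force: [0.5, 0.9, 0.5]
width: 0.4
```

Call:
servo_tool(moves="0.002 -0.001 0 0 0 0; 0.004 -0.002 0 0 0 0; 0.0055 -0.0025 0 0 0 0; 0.007 -0.003 0 0 0 0; 0.0085 -0.0035 0 0 0 0; 0.01 -0.004 0 0 0 0")

```text
t: 14.3
ee_pos: [529.3, 54.2, 61.7]
orientation: [-1.566, 0.139, -0.139]
ft_force: [-1.1, 0.8, -0.7]
width: 0.7
```

Call:
servo_tool(moves="0.0015 -0.0003 0 0 0 0; 0.003 -0.0005 0 0 0 0; 0.0045 -0.0008 0 0 0 0")

```text
t: 14.68
ee_pos: [529.3, 53.9, 61.3]
orientation: [-1.567, 0.146, -0.132]
ft_force: [-15.8, 6.4, 14.8]
width: 0.5
```

Call:
servo_tool(moves="-0.003 0.0005 0 0 0 0; -0.01 0.002 0 0 0 0; -0.025 0.0045 0 0 0 0; -0.04 0.007 0.02 0 0 0; -0.05 0.009 0.06 0 0 0; -0.055 0.009 0.1 0 0 0; -0.055 0.009 0.14 0 0 0; -0.055 0.009 0.15 0 0 0")

```text
t: 15.68
ee_pos: [479.5, 62.6, 214.0]
orientation: [-1.566, 0.135, -0.142]
ft_force: [0.5, 0.1, 0.4]
width: 0.5
```

Run:
```python
from h import *
o=ctrl.get_obs(); print(o['t'],o['ft_force'],o['ee_pos'],w2l(o['ee_pos'])); im=wcam(save('wrist','w8'),o)
for u in(260,290,360,390):
  for v in range(222,276,6): print(u,v,w2l(world(im,u,v)).round(1))
```

```text
15.675 [0.48295864 0.12536245 0.43257427] [479.53908054  62.63735261 213.99684686] [-91.0193186   -2.87767616 213.99684686]
260 222 [-16.7 -88.   -0.3]
260 228 [ -7.7 -88.4   0.2]
260 234 [ -0.3 -88.    4.5]
260 240 [ -0.1 -84.3  23.7]
260 246 [ -0.1 -80.9  41.6]
260 252 [  0.8 -78.1  56.3]
260 258 [  0.2 -74.9  72.6]
260 264 [  0.2 -72.1  86.8]
260 270 [  2.6 -70.5  95.7]
290 222 [-29.6 -41.9  31.4]
290 228 [-30.  -39.9  52.1]
290 234 [-29.9 -38.2  69.9]
290 240 [-29.9 -36.7  86. ]
290 246 [-23.9 -36.6  89. ]
290 252 [ -8.  -38.6  73. ]
290 258 [  0.4 -38.9  72.4]
290 264 [ 43.6 -46.   11.7]
290 270 [  3.  -36.8  95. ]
360 222 [-30.4  49.1  33.2]
360 228 [-30.4  46.6  52.9]
360 234 [-30.9  44.   71.9]
360 240 [-29.6  42.3  85.3]
360 246 [-24.   42.1  89. ]
360 252 [-8.  44.8 73. ]
360 258 [-0.1 45.2 73.1]
360 264 [34.9 52.7 26.7]
360 270 [ 2.1 42.2 96.6]
390 222 [-29.6  88.6  31.4]
390 228 [-30.6  83.4  53.5]
390 234 [-30.8  79.3  71.6]
390 240 [-29.4  76.4  84.8]
390 246 [-23.7  75.9  88.6]
390 252 [-8.  80.6 72.9]
390 258 [-0.  81.2 72.9]
390 264 [34.  93.9 28.1]
390 270 [ 1.8 75.8 96.9]
```

View pics/w8.png

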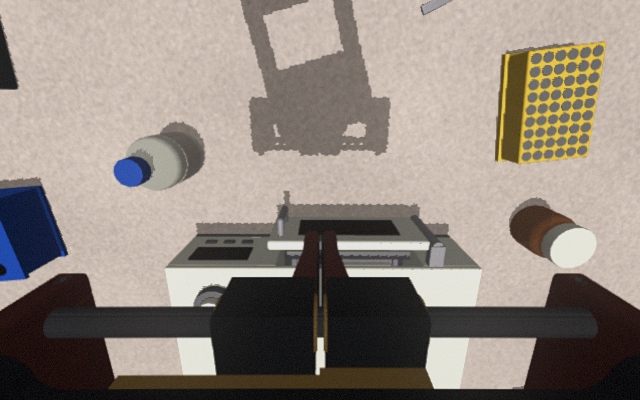

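Call:
servo_tool(moves="0.015 -0.02 0 0 0 0; 0.04 -0.05 0 0 0 0; 0.065 -0.085 0 0 0 0; 0.09 -0.115 0 0 0 0; 0.107 -0.137 -0.02 0 0 0; 0.1125 -0.144 -0.045 0 0 0; 0.1125 -0.144 -0.065 0 0 0; 0.1125 -0.144 -0.065 0 0 0")

```text
t: 16.73
ee_pos: [588.8, -81.3, 143.4]
orientation: [-1.566, 0.144, -0.134]
ft_force: [0.1, -1.4, -0.3]
width: 0.5
```

Run:
```python
from h import *
o=ctrl.get_obs(); print(o['t'],o['ft_force'],o['ee_pos'],w2l(o['ee_pos'])); save('scene','s9'); save('wrist','w9')
crop('s9',220,150,480,350,3,'c9')
```

```text
16.725 [ 0.12310059 -1.38657143 -0.26107303] [588.81338954 -81.29335628 143.37630698] [  41.89689821 -125.3121602   143.37630698]
```

View pics/c9.png

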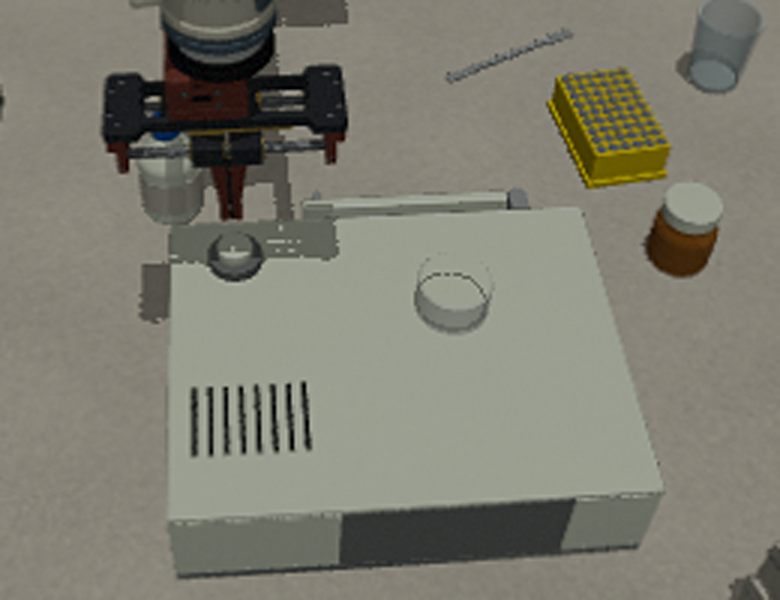

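View pics/w9.png

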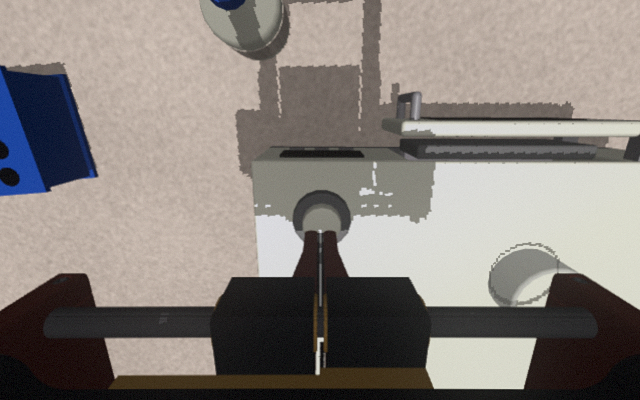

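The door is shut, and the fingertip hovers over the grey round button, whose cap is at wrist (321,220). I'll measure the button relative to the tip.

Run:
```python
from h import *
o=ctrl.get_obs(); print(o['ee_pos'],w2l(o['ee_pos']),o['ft_force']); im=wcam(load('w9'),o)
for p in [(321,200),(321,206),(321,212),(321,218),(321,224),(321,228),(300,218),(342,218),(310,218),(332,218)]: print(p,w2l(world(im,*p)).round(1), world(im,*p).round(1))
```

```text
[590.67852228 -81.3877494  145.94816359] [  43.74949923 -125.07657657  145.94816359] [-0.07751327  1.27536687  0.74248525]
(321, 200) [  28.4 -124.6  108.3] [575.6 -78.2 108.3]
(321, 206) [  30.8 -124.6  115.2] [578.  -78.6 115.2]
(321, 212) [  34.5 -124.6  118.1] [581.7 -79.3 118.1]
(321, 218) [  39.3 -124.6  117.8] [586.4 -80.1 117.8]
(321, 224) [  43.9 -124.6  118. ] [591.  -80.9 118. ]
(321, 228) [  47.  -124.6  118.5] [593.9 -81.5 118.5]
(300, 218) [  42.8 -140.7  108.6] [587.  -96.6 108.6]
(342, 218) [  42.5 -108.4  109.3] [592.4 -64.8 109.3]
(310, 218) [  39.1 -132.7  118.4] [584.7 -88.  118.4]
(332, 218) [  39.1 -116.5  118.2] [587.7 -72.1 118.2]
```

Call:
servo_tool(moves="0.001 0 -0.003 0 0 0; 0.001 0 -0.006 0 0 0; 0.001 0 -0.009 0 0 0; 0.001 0 -0.011 0 0 0; 0.001 0 -0.013 0 0 0")

```text
t: 17.45
ee_pos: [592.3, -81.6, 133.6]
orientation: [-1.566, 0.139, -0.139]
ft_force: [0.0, -0.5, 0.8]
width: 0.2
```

Call:
servo_tool(moves="0 0 -0.0015 0 0 0; 0 0 -0.003 0 0 0; 0 0 -0.0045 0 0 0; 0 0 -0.006 0 0 0")

```text
t: 17.95
ee_pos: [592.2, -81.5, 127.6]
orientation: [-1.566, 0.139, -0.139]
ft_force: [0.7, 0.2, 0.8]
width: 0.7
```

Call:
servo_tool(moves="0 0 -0.001 0 0 0; 0 0 -0.002 0 0 0; 0 0 -0.003 0 0 0; 0 0 -0.003 0 0 0")

```text
t: 18.45
ee_pos: [592.2, -81.5, 124.6]
orientation: [-1.566, 0.139, -0.138]
ft_force: [-0.1, -0.1, 0.7]
width: 0.3
```

Run:
```python
from h import *
o=ctrl.get_obs(); print(o['t'],o['ft_force'],o['ee_pos'],w2l(o['ee_pos'])); save('scene','s10'); save('wrist','w10')
crop('s10',240,170,400,290,5,'c10')
```

```text
18.45 [-0.06180144 -0.13403894  0.66530593] [592.17839819 -81.54770637 124.58107392] [  45.25410094 -124.96986363  124.58107392]
```

View pics/c10.png

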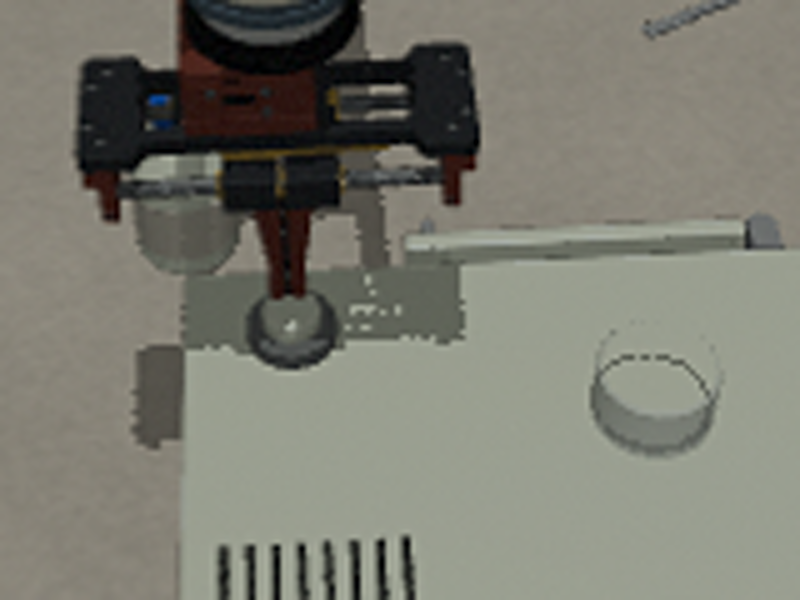

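View pics/w10.png

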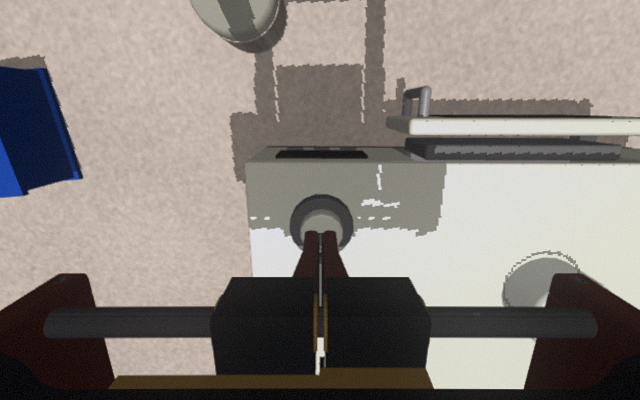

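Run:
```python
from h import *
o=ctrl.get_obs(); im=wcam(load('w10'),o)
for u in(312,328):
  for v in range(222,262,3): print(u,v,world(im,u,v).round(1),w2l(world(im,u,v)).round(1)[:2])
```

```text
312 222 [582.1 -85.4 116.7] [  36.1 -130.5]
312 225 [584.2 -85.8 116.7] [  38.2 -130.6]
312 228 [586.5 -86.2 116.3] [  40.5 -130.6]
312 231 [579.4 -84.3 138.1] [  33.2 -130. ]
312 234 [578.4 -84.  144.9] [  32.1 -129.8]
312 237 [579.9 -84.2 145.6] [  33.7 -129.8]
312 240 [579.9 -84.1 149.5] [  33.7 -129.7]
312 243 [579.4 -83.9 154.5] [  33.1 -129.6]
312 246 [579.5 -83.8 158. ] [  33.2 -129.5]
312 249 [580.1 -83.9 160.3] [  33.7 -129.4]
312 252 [579.6 -83.7 164.5] [  33.3 -129.3]
312 255 [579.7 -83.6 167.5] [  33.4 -129.2]
312 258 [579.7 -83.5 170.7] [  33.3 -129.1]
312 261 [579.8 -83.5 173.4] [  33.4 -129.1]
328 222 [583.7 -74.9 117.3] [  35.8 -119.9]
328 225 [585.8 -75.3 117.5] [  37.9 -119.9]
328 228 [587.9 -75.6 117.6] [  40.  -119.9]
328 231 [581.2 -75.  137.9] [  33.3 -120.5]
328 234 [580.9 -75.1 142.8] [  33.  -120.6]
328 237 [581.8 -75.3 144.9] [  34.  -120.6]
328 240 [581.2 -75.3 150.2] [  33.3 -120.8]
328 243 [580.7 -75.4 154.9] [  32.9 -120.9]
328 246 [581.4 -75.6 157.1] [  33.6 -121. ]
328 249 [581.1 -75.6 161.2] [  33.3 -121.1]
328 252 [580.8 -75.7 164.9] [  33.  -121.2]
328 255 [580.8 -75.7 168.2] [  33.  -121.3]
328 258 [580.9 -75.8 170.9] [  33.2 -121.3]
328 261 [580.7 -75.9 174.2] [  33.  -121.4]
```

Run:
```python
from h import *
o=ctrl.get_obs(); im=load('s10'); p=o['ee_pos']
for dz in (-19,-10,0,10,20): print(dz,proj(im,p+[0,0,dz]))
for u in(295,300): 
  for v in range(216,240,2): print(u,v,world(im,u,v).round(1),w2l(world(im,u,v)).round(1)[:2])
crop('s10',270,200,330,250,12,'c11')
```

```text
-19 [296.79651058 233.39172393]
-10 [296.64912365 231.0448922 ]
0 [296.48324426 228.40112836]
10 [296.31509618 225.71852217]
20 [296.14463586 222.99626167]
295 216 [602.4 -84.8 181.2] [  55.9 -126.4]
295 218 [602.1 -85.1 174. ] [  55.7 -126.7]
295 220 [604.3 -85.7 169.5] [  57.9 -127. ]
295 222 [603.3 -85.9 161.3] [  56.9 -127.3]
295 224 [606.7 -86.7 158.2] [  60.5 -127.5]
295 226 [603.8 -86.6 147.7] [  57.6 -127.9]
295 228 [605.9 -87.2 142.9] [  59.7 -128.2]
295 230 [590.7 -85.3 118. ] [  44.5 -128.9]
295 232 [595.8 -86.4 116.5] [  49.7 -129.1]
295 234 [604.1 -88.  118.7] [  58.1 -129.2]
295 236 [606.5 -88.7 114.1] [  60.6 -129.5]
295 238 [607.3 -89.1 107.5] [  61.5 -129.8]
300 216 [607.7 -73.8 183.9] [  59.2 -114.6]
300 218 [605.1 -73.6 174.1] [  56.6 -114.9]
300 220 [605.6 -74.  167.8] [  57.2 -115.1]
300 222 [607.3 -74.5 162.6] [  58.9 -115.4]
300 224 [605.7 -74.5 153.8] [  57.4 -115.6]
300 226 [607.9 -75.1 149.1] [  59.6 -115.9]
300 228 [607.  -75.2 140.9] [  58.8 -116.1]
300 230 [591.4 -72.8 115.3] [  42.9 -116.5]
300 232 [600.6 -74.7 118.5] [  52.3 -116.7]
300 234 [1236.7 -182.9  869.6] [ 697.5 -111.2]
300 236 [607.9 -76.4 112.1] [  59.8 -117.2]
300 238 [611.  -77.2 108.3] [  63.  -117.4]
```

View pics/c11.png

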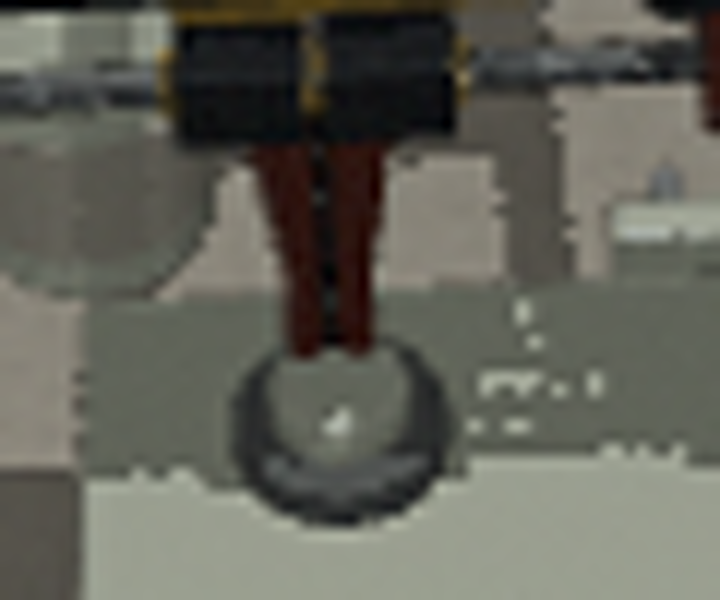

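Call:
servo_tool(moves="0 0 -0.002 0 0 0; 0 0 -0.004 0 0 0; 0 0 -0.006 0 0 0; 0 0 -0.008 0 0 0; 0 0 -0.009 0 0 0")

```text
t: 19.18
ee_pos: [592.1, -81.5, 115.4]
orientation: [-1.566, 0.139, -0.138]
ft_force: [-0.0, -0.1, -0.2]
width: 0.1
```

Call:
servo_tool(moves="0 0 -0.002 0 0 0; 0 0 -0.004 0 0 0; 0 0 -0.006 0 0 0; 0 0 -0.007 0 0 0")

```text
t: 19.68
ee_pos: [592.2, -81.5, 108.5]
orientation: [-1.566, 0.139, -0.138]
ft_force: [-0.9, -0.6, -0.6]
width: 0.3
```

Run:
```python
from h import *
o=ctrl.get_obs(); print(o['t'],o['ft_force'],o['ee_pos']); save('scene','s11');im=wcam(save('wrist','w11'),o)
crop('s11',270,200,330,250,12,'c12')
for v in range(216,246,3): print(v,world(im,312,v).round(1))
```

```text
19.675 [-0.89652126 -0.61015895 -0.64578005] [592.15747498 -81.53839364 108.50218725]
216 [575.8 -84.1 106. ]
219 [577.6 -84.4 106.7]
222 [577.2 -84.2 112.8]
225 [578.  -84.3 115.8]
228 [579.6 -84.5 116.7]
231 [579.3 -84.3 121.9]
234 [579.4 -84.2 126.2]
237 [579.3 -84.1 130.5]
240 [579.7 -84.1 133.7]
243 [579.2 -83.9 138.5]
```

View pics/c12.png

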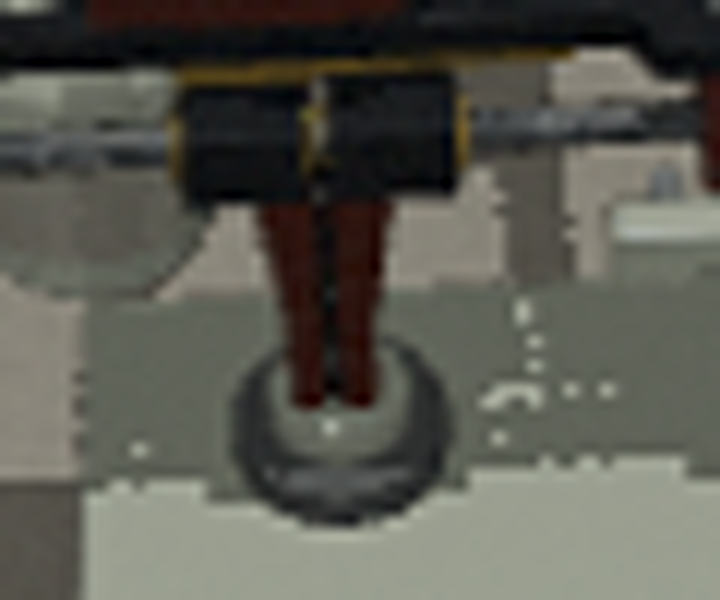

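Call:
servo_tool(moves="0 0 -0.001 0 0 0; 0 0 -0.002 0 0 0; 0 0 -0.003 0 0 0; 0 0 -0.004 0 0 0")

```text
t: 20.27
ee_pos: [592.3, -81.6, 104.7]
orientation: [-1.566, 0.139, -0.139]
ft_force: [-0.7, 0.0, 1.8]
width: 0.5
```

Call:
servo_tool(moves="0 0 -0.001 0 0 0; 0 0 -0.002 0 0 0; 0 0 -0.003 0 0 0; 0 0 -0.004 0 0 0")

```text
t: 20.78
ee_pos: [592.3, -81.6, 100.7]
orientation: [-1.566, 0.139, -0.139]
ft_force: [-1.0, 0.5, 3.3]
width: 0.3
```

Call:
servo_tool(moves="0 0 -0.001 0 0 0; 0 0 -0.002 0 0 0; 0 0 -0.003 0 0 0; 0 0 -0.003 0 0 0")

```text
t: 21.28
ee_pos: [592.4, -81.6, 99.1]
orientation: [-1.566, 0.138, -0.139]
ft_force: [-5.6, 0.6, 15.7]
width: 0.4
```

The button bottomed out: 15.7 N, stopped after about 6 mm of travel. Now I'll release it.

Call:
servo_tool(moves="0 0 0.003 0 0 0; 0 0 0.008 0 0 0; 0 0 0.015 0 0 0; 0 0 0.035 0 0 0; 0 0 0.065 0 0 0; -0.02 0 0.1 0 0 0; -0.06 0 0.125 0 0 0; -0.1 0 0.13 0 0 0")

```text
t: 22.28
ee_pos: [492.3, -81.7, 229.4]
orientation: [-1.567, 0.136, -0.141]
ft_force: [0.0, 0.1, 1.0]
width: 0.7
```

Call:
servo_tool(moves="-0.04 0.03 0.02 0 0 0; -0.08 0.06 0.03 0 0 0; -0.1 0.08 0.03 0 0 0; -0.1 0.08 0.03 0 0 0; -0.1 0.08 0.03 0 0 0")

```text
t: 22.9
ee_pos: [393.1, -1.8, 258.0]
orientation: [-1.567, 0.137, -0.139]
ft_force: [0.5, -0.1, -0.5]
width: 0.5
```

Run:
```python
from h import *
o=ctrl.get_obs(); print(o['t'],o['ft_force'],o['ee_pos'],w2l(o['ee_pos'])); s=save('scene','s12');im=wcam(save('wrist','w12'),o)
crop('s12',220,150,480,350,3,'c13')
v,u=np.mgrid[0:400,0:640]; k,dd=K(im)
q=cv2.undistortPoints(np.stack([u.ravel(),v.ravel()],1)[:,None].astype(float),k,dd)[:,0]
D=im['depth'].ravel(); P=(np.c_[q[:,0],-q[:,1],-np.ones(len(q))]*D[:,None])@att(im['attitude']).T+im['xyz']
L=np.array(w2l(P.T)).T
b=L[(D>0)&(abs(L[:,0]-40)<25)&(abs(L[:,1]+125)<20)&(L[:,2]<125)]; print('btn top',len(b),b[:,2].max() if len(b) else '')
for y in (-40,0,40,80):
    d=L[(D>0)&(abs(L[:,1]-y)<5)&(abs(L[:,2]-50)<30)&(abs(L[:,0]+30)<15)]; print('door x at y',y,len(d),np.median(d[:,0]) if len(d) else '')
a=load('scene0')['pixels'].astype(int); df=abs(a-s['pixels']).max(2)>50
cv2.imwrite('pics/diff.png',(df*255).astype(np.uint8))
```

```text
22.9 [ 0.47186872 -0.09233567 -0.46697812] [393.10192602  -1.83095077 257.95040512] [-164.75059285  -81.56212836  257.95040512]
btn top 0 
door x at y -40 110 -29.797927581554394
door x at y 0 139 -30.626055022908133
door x at y 40 147 -30.467042985391494
door x at y 80 142 -30.5363538102187
```

View pics/s12.png

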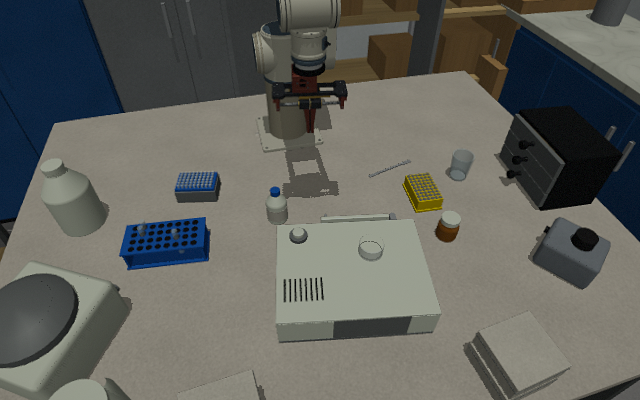

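View pics/w12.png

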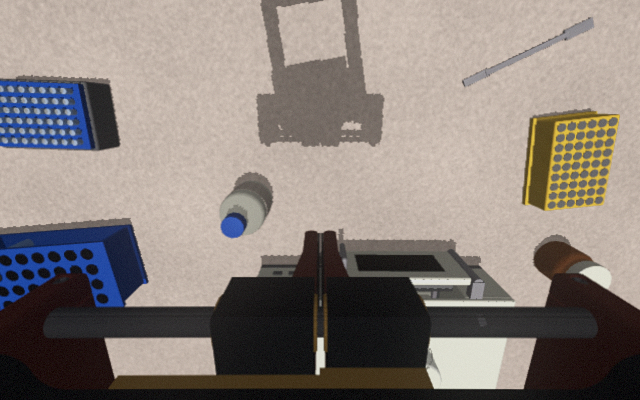

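View pics/diff.png

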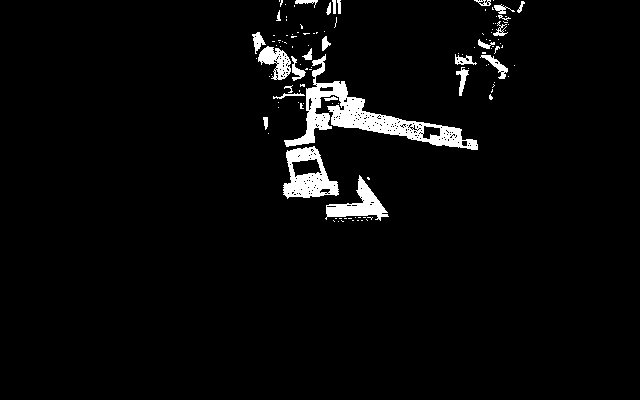

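The only differences from the start picture are the arm and its shadow, the door and the tray. The button is back up at scene (298,235), and the bystanders haven't moved.

```bash
python3 -c "
from workcell import ctrl
print(ctrl.close_job())"
```

```text
the job is handed in; nothing more can be done
None
```

I pushed the tray home, then pushed the door shut, then pressed the start button down and let it go, all with closed fingertips. I handed the job in at about 23 s.

- **Tray:** its front face measured 10 mm proud of the incubator, which is where it stands when home. The push met the stop at 15 N along the direction of travel. I did not see the block again after the tray went in; nothing jammed during the push.
- **Door:** its outer face measured x = -30 mm at four points across its width, so it is fully shut. It met its stop at about 16 N.
- **Button:** it bottomed out at about 16 N after roughly 6 mm of travel. In the last scene picture it stands where it did at the start. The wrist-camera check of its height gave no reading, because the gripper hid it.
- **Bystanders:** comparing the first and last scene pictures, only the arm and its shadow, the door and the tray differ.
- **Disagreement:** the depth images put the closed fingertips about 12 mm behind the TCP, not 19 mm ahead as stated. I pressed the button by force feedback because of this. It also means the tray was probably pushed close to the top edge of its front plate.

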